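Empty the drip tray and hang two tumblers to drain

TASK

Take the crushed can out of the drip tray, put it in the wooden crate and let go of it; then push the tray fully home under the draining rack. After that hang both steel tumblers mouth-down on the rack's angled pegs, the tall one on the long peg and the short one on the short peg, each slid fully down until its bottom rests on the peg's tip and left hanging there. Leave everything else on the counter as it is.

Things in the scene. Friction and masses are not known exactly. Their poses are not given: they have to be found in the camera images.
- drainer: Draining rack, fixed: a level steel rail 14 mm thick, 300 mm long, 85 mm above the counter, on two end posts with grey feet. Two steel pegs 160 mm apart stand on it in grey blocks (26 x 32 x 24 mm) and lean 30 degrees from vertical to the front; which is at which end varies. Origin on the counter under the rail's middle; z up, y along the rail, -x the front (roughly to the robot), where the tray comes out.
- peg_long: The long peg, straight and round, 28 mm thick at the foot tapering to 18 mm near the tip (12 mm at the very tip). Origin on the rail's centre line; z runs up along the peg's leaning axis, y along the rail. Its tip is 147 mm from the origin. With the tall tumbler straight on it and seated, the mouth's centre is 22 mm from the origin along z.
- peg_long_tip (a point): Centre of the long peg's tip, 147 mm up its axis.
- peg_long_foot (a point): Point on the long peg's axis 22 mm above its origin, where the tall tumbler's mouth centre belongs.
- peg_short: The short peg, same thickness and frame as the long one, its tip 112 mm from the origin. With the short tumbler seated on it, the mouth's centre is 22 mm from the origin along z.
- peg_short_tip (a point): Centre of the short peg's tip, 112 mm up its axis.
- peg_short_foot (a point): Point on the short peg's axis 22 mm above its origin, where the short tumbler's mouth centre belongs.
- tray (a joint): How far the grey drip tray (130 x 220 mm, walls 18 mm high, floor 5 mm above the counter) is out towards the rack's front, in m: 0 is fully home (a stop), 0.150 the far stop. It slides level along the rack's x, drags with about 1.5 N and stays where it is left.
- tray_handle (a point): Centre of the top edge of the tray's upright handle, a grey plate 60 mm wide along the rack's y, 10 mm thick along x, its top 47 mm above the counter, 17 mm in front of the tray's front wall and joined to it by a low web. Its front face is 5 mm in front of this point and can be pushed.
- tall_tumbler: Tall stainless steel tumbler, 130 mm high, standing mouth-down on the counter. Closed bottom (now on top) 56 mm across, widening evenly to 68 mm at the mouth; wall 4 mm, bottom 5 mm, 0.17 kg or so. Origin at the centre of the mouth; z points from the mouth to the closed bottom.
- tall_in (a point): Centre of the tall tumbler's inner bottom, 125 mm from the mouth.
- short_tumbler: Short stainless steel tumbler, 95 mm high, standing mouth-down on the counter. Closed bottom (now on top) 62 mm across, widening evenly to 72 mm at the mouth; wall 4 mm, bottom 5 mm, 0.17 kg or so. Origin and z as for the tall one.
- short_in (a point): Centre of the short tumbler's inner bottom, 90 mm from the mouth.
- can: Crushed blue drinks can standing in the tray, 75 mm high, round: 60 mm across near foot and top, squeezed in to a 42 mm waist 34 to 42 mm above its foot. 0.03 kg. Origin at the centre of its underside.
- can_middle (a point): Centre of the can at its waist, 38 mm above its underside.
- crate: Open wooden crate for empties, 165 x 165 x 70 mm outside, walls and floor 5 mm, fixed. Origin at the centre of its underside, x and y along its sides.
- saucer: White ceramic saucer, 144 mm across, 18 mm high. Leave alone.
- tongs: Stainless steel tongs, 180 mm long, 12 mm high, lying across the saucer. Leave alone.
- takeout_lid: Black plastic takeout lid, 130 x 100 x 9 mm, lying on the counter. Leave alone.
- mug: White ceramic mug, 80 mm across, 90 mm high, mouth up, handle at its +y. Leave alone.
- jar: Glass jar with a steel cap, 70 mm across, 100 mm high. Leave alone.
There are look-alikes about, which are no part of the job. What is shaped like the short_tumbler but green or turquoise is not meant.

How it is judged:
On the way, in this order (a step that is already met when the one before it is completed fails the run):
1. the can lies in the crate, released, with the tray still out (x of can_middle in the frame of crate between -0.08 and 0.08 m and y of can_middle in the frame of crate between -0.08 and 0.08 m and z of can_middle in the frame of crate below 0.06 m and contact force between the fingers and can below 0.2 N and value of joint tray above 0.05 m), for 0.1 s.
2. the tray is fully home, neither tumbler hung yet (value of joint tray below 0.01 m and distance between tall_in and peg_long_tip above 0.06 m and distance between short_in and peg_short_tip above 0.06 m), for 0.1 s.
At the end, for the whole second after the job is handed in: The can is in the crate and the tray is home (within 10 mm). Each tumbler hangs mouth-down on its own peg, at rest and released: the centre of its inner bottom within 30 mm of the peg's tip, the centre of its mouth within 40 mm of the foot point on the peg's axis (it may hang a little askew) (x of can_middle in the frame of crate between -0.08 and 0.08 m and y of can_middle in the frame of crate between -0.08 and 0.08 m and z of can_middle in the frame of crate below 0.06 m and value of joint tray below 0.01 m and distance between tall_in and peg_long_tip below 0.03 m and distance between tall_tumbler and peg_long_foot below 0.04 m and linear speed of each of tall_tumbler, short_tumbler below 0.03 m/s and distance between short_in and peg_short_tip below 0.03 m and distance between short_tumbler and peg_short_foot below 0.04 m); the robot touches nothing.
It fails at once if a bystander is moved by more than 30 mm (distance of any of saucer, tongs, takeout_lid, mug, jar from where it was at the start of the episode above 0.03 m).
It also fails if it takes over 72 s, if anything falls off the work surface, if the arm or the gripper's body presses on something with over 40 N, if the wrist force passes 120 N, or if a joint passes its speed limit or range.

ROBOT

A 6-joint arm with a two-finger parallel gripper is mounted at the origin on the work surface. World frame = base frame: x ahead of the robot, y to its left, z up, the work surface at z = 0. Lengths are in m, angles in rad, forces in N, time in s.
With the tool pointing down it reaches from about 0.375 to 0.975 m from the base axis. Payload 3.8 kg.
Tool frame: the origin (TCP) lies midway between the tips of the shut fingers; the grasp point (between the pads) lies 19 mm behind it; z points along the fingers, y is the line along which they close (so a half turn about z gives the same grasp; the last joint's range is limited). The gripper opens to 85 mm and grips with 20 to 120 N. Pads are 22 mm wide; open, the fingers measure 114 mm over their backs; the gripper's body (76 mm by 85 mm) begins 54 mm behind the grasp point. The pads swing forward as they close: fully open they stand 13 mm farther back than shut.
Start: joints at [1.076, 0.264, 1.604, -0, 1.274, -0.037], TCP at [0.298, 0.605, 0.231] pointing down, gripper open.
Joint ranges: [-2.63, 2.63], [-0.94, 2.18], [0.31, 2.57], [-1.31, 4.45], [0, 2.66], [-2.55, 2.55]. Speed limits (rad/s): [2.57, 2.57, 3.14, 3.14, 3.14, 3.14].

INTERFACE

Orientations are given as a rotation vector (axis times angle).
In Python, from workcell import bot gives the robot as it stands.
- The arm moves only by the tool servo_tool, never from a script. Its argument "series" is a list of rows, each a list of 7 numbers: the shift along the world's x, y, z in units of 0.15 m (1.0 is 0.15 m), then the turn, a rotation vector about the world's x, y, z in units of 180 degrees (1.0 is 180 degrees), then the closure, from 0 (fully open) to 1 (shut). A call has 1 to 20 rows; each row is the pose to reach, as a shift and turn from the pose commanded when the call began, turning the shorter way round; what a row does not reach only later rows make up. A row lasts 1/10 s, in which the tool goes at most 50 mm and 8.59 degrees, less where a joint would pass 70% of its speed; a pose out of reach is approached as far as the arm can. A call with a number of a shift or a turn outside -1 to 1 is refused whole. A call with a gripper value outside its range is refused whole. The fingers move at their own pace and stop on an object; "newtons" is the grip in N (left out, the last holds). Time passes only in rows, so rows that repeat a pose let the fingers close. It gives the time, the measured TCP pose, the force, the opening and the grip force at its end, in the units of the state.
- bot.read_state(): the state, without advancing time (a new reading comes with each control period).
- bot.read_camera(name): name is "side" or "top" or "wrist"; returns the picture (420x560x3 uint8, red, green, blue); there is no depth.
- bot.camera_info(name): a dict with "vertical_fov" (degrees; the focal length in pixels is half the picture's height over the tangent of half this angle, whatever the lens; pixels are square), "cx", "cy" (the principal point, pixels), "R" (3x3) and "t" (3): a world point X has camera coordinates R X + t. Camera axes: x right, y down, z forward; pixel columns grow to the right and rows downward; lengths in m; the calibration is good to about 2 mm. The wrist camera is an equidistant fisheye: a pixel r from the principal point sees the ray r / f radians off the axis. A picture is of the moment at which its call begins: read the wrist's pose just before it. camera_info takes no time and is no camera call; for the wrist camera it gives the pose at the moment of the call.
- bot.finish_job(): hands the job in; it is judged then, once.
Trained networks look in the newest picture that a camera, given by its name, has taken for a name from the list of things; names that differ only in an ending like _2 or _b are one class to them, and where a whole thing is asked for, a point or a joint stands for the part that bears it (a point fixed in the world has none). Each returns a list of dicts, best first, with "score" (0 to 1); they miss things now and then, are a little off and sometimes report something else, mostly with a low value. They report only what shows in the picture. A call takes as long as a camera call. They do not tell look-alikes from the thing itself.
- bot.recognise(target, camera): "box" ([left, top, right, bottom] as shares, 0 to 1, of the picture: columns of its width, rows of its height, round what is visible of it).
- bot.trace(target, camera): "mask" (420x560 bool, what is visible of it) and "box" ([left, top, right, bottom] as shares, 0 to 1, of the picture: columns of its width, rows of its height, round what is visible of it).
- bot.mark_of(target, camera): "at" ([row, column] as shares, 0 to 1, of the picture: columns of its width, rows of its height: a listed point, or the origin of a listed thing).
The state is a dict: "time": time; "q": joint angles; "joint_vel": joint speeds; "joint_torque": joint torques, N m; "tool_pos": TCP position; "tcp_rot": TCP orientation; "wrist_force": force on the tool from outside, world axes, zero at the start; "torque": the same for the moment, N m; "width": opening from 0.0 (shut) to 1.0 (fully open); "grip_force": force on a finger pad.
Only numpy, scipy, OpenCV 4.12 (cv2) and the standard library are available. Lean on these libraries where they do the work, as an engineer would, in place of code of your own. Each camera call takes 0.05 s, during which the arm holds its last target. There are 200 camera calls.

## Working session

There is one attempt and no reset: what is moved stays moved. The work goes in short steps, Python scripts to look and compute and a tool call to move; the robot and the scene stay as the last step left them, time stands still between calls to the robot, and variables do not carry over. Pictures are saved under pics/ and viewed, at most 10 in all, crops included, and the job is handed in when it is done.

Besides the shell and the picture viewer there is one more tool, called after "Call:" by a JSON object that holds its "name" and its "arguments", one argument or row to a line. servo_tool: Moves the arm, as the interface text tells. Shifts and turns lie within -1 to 1; 1 stands for 0.15 m of shift or 180 degrees of turn. Its arguments: {"type":"object","properties":{"series":{"type":"array","items":{"type":"array","items":{"type":"number"}}},"newtons":{"type":"number"}},"required":["series"]}

```bash
mkdir -p pics; ls; cat > h.py <<'E'
import numpy as np,cv2
from workcell import bot
def snap(c,fn=None):
    im=bot.read_camera(c)
    if fn: cv2.imwrite('pics/'+fn,im[:,:,::-1])
    return im
def proj(c,X,info=None):
    i=info or bot.camera_info(c);f=210/np.tan(np.radians(i['vertical_fov'])/2)
    p=np.array(i['R'])@np.array(X,float)+np.array(i['t'])
    return np.array([i['cx']+f*p[0]/p[2],i['cy']+f*p[1]/p[2]])
def ray(c,uv,info=None):
    i=info or bot.camera_info(c);f=210/np.tan(np.radians(i['vertical_fov'])/2)
    d=np.array([uv[0]-i['cx'],uv[1]-i['cy']])/f
    if c=='wrist':
        r=np.hypot(*d); v=np.array([*(d/max(r,1e-9)*np.sin(r)),np.cos(r)])
    else: v=np.array([*d,1.])
    R=np.array(i['R']);t=np.array(i['t'])
    v=R.T@v
    return -R.T@t, v/np.linalg.norm(v)
def atz(c,uv,z,info=None):
    o,v=ray(c,uv,info); return o+v*(z-o[2])/v[2]
def tri(rs):
    A=np.zeros((3,3));b=np.zeros(3)
    for o,v in rs:
        P=np.eye(3)-np.outer(v,v);A+=P;b+=P@o
    X=np.linalg.solve(A,b)
    return X,[np.linalg.norm((np.eye(3)-np.outer(v,v))@(X-o)) for o,v in rs]
E
python3 - <<'E'
from h import *
a=snap('side','side0.png');b=snap('top','top0.png')
for c in('side','top'):
    i=bot.camera_info(c);print(c,i['vertical_fov'],-np.array(i['R']).T@i['t'])
ns='peg_long_tip peg_long_foot peg_short_tip peg_short_foot tray_handle tall_tumbler tall_in short_tumbler short_in can can_middle crate drainer mug jar saucer takeout_lid'.split()
for n in ns:
    o=[]
    for c in('side','top'):
        r=bot.mark_of(n,c)
        o.append([(c,[round(x['at'][1]*560,1),round(x['at'][0]*420,1)],round(x['score'],2)) for x in r[:3]])
    print(n,o)
    if o[0] and o[1]:
        X,e=tri([ray(x[0][0],x[0][1]) for x in o]);print('   ',X.round(3),np.round(e,4))
E
```

```text
pics
side 51.48620715264793 [ 0.15393976 -0.81794361  0.74216841]
top 55.77410962632033 [0.4892311  0.00562733 1.23382079]
peg_long_tip [[('side', [341.2, 198.1], 0.79)], [('top', [300.0, 159.7], 0.59), ('top', [334.0, 172.9], 0.5), ('top', [390.7, 235.1], 0.23)]]
    [ 0.693 -0.042  0.158] [0.0065 0.0065]
peg_long_foot [[('side', [359.9, 230.1], 0.93)], [('top', [324.0, 148.4], 0.54), ('top', [324.8, 161.7], 0.49)]]
    [ 0.725 -0.109  0.092] [0.0069 0.0069]
peg_short_tip [[('side', [304.0, 182.8], 0.81)], [('top', [272.0, 174.8], 0.61)]]
    [0.641 0.038 0.179] [0.0028 0.0028]
peg_short_foot [[('side', [316.0, 201.7], 0.8)], [('top', [272.2, 164.5], 0.46)]]
    [0.68  0.04  0.108] [0.0036 0.0036]
tray_handle [[('side', [265.8, 266.8], 0.62), ('side', [361.5, 233.8], 0.61), ('side', [198.3, 201.3], 0.26)], [('top', [306.5, 235.3], 0.82)]]
    [ 0.477 -0.059  0.035] [0.0025 0.0025]
tall_tumbler [[('side', [219.6, 189.2], 0.59), ('side', [198.9, 202.7], 0.56)], [('top', [150.6, 221.7], 0.66)]]
    [ 0.528  0.427 -0.008] [0.0003 0.0003]
tall_in [[('side', [213.3, 156.5], 0.74), ('side'
[... 1174 characters left out ...]
[0.0004 0.0004]
mug [[('side', [283.9, 191.8], 0.57), ('side', [214.2, 154.6], 0.38)], [('top', [192.9, 165.7], 0.77), ('top', [209.5, 264.1], 0.3)]]
    [0.703 0.291 0.001] [0.0008 0.0008]
jar [[('side', [263.8, 180.4], 0.96)], [('top', [150.6, 172.1], 0.62)]]
    [ 0.691  0.431 -0.021] [0.0035 0.0035]
saucer [[('side', [417.6, 308.8], 0.63), ('side', [262.4, 179.7], 0.6), ('side', [319.4, 203.8], 0.37)], [('top', [387.3, 154.6], 0.87), ('top', [298.1, 162.9], 0.45)]]
    [ 0.73  -0.319  0.   ] [0.0027 0.0027]
takeout_lid [[('side', [246.1, 207.9], 0.95), ('side', [261.6, 182.5], 0.64), ('side', [416.9, 308.2], 0.45)], [('top', [206.0, 206.2], 0.62)]]
    [0.564 0.253 0.005] [0.0106 0.0106]
```

```bash
python3 -c "
import cv2
for n in('side0','top0'):
    a=cv2.imread(f'pics/{n}.png')
    a=a[100:400,120:460] if n=='side0' else a[110:310,110:440]
    s=min(800/a.shape[1],600/a.shape[0]); cv2.imwrite(f'pics/{n}c.png',cv2.resize(a,None,fx=s,fy=s,interpolation=2)); print(s)
"
```

```text
2.0
2.4242424242424243
```

View pics/side0c.png

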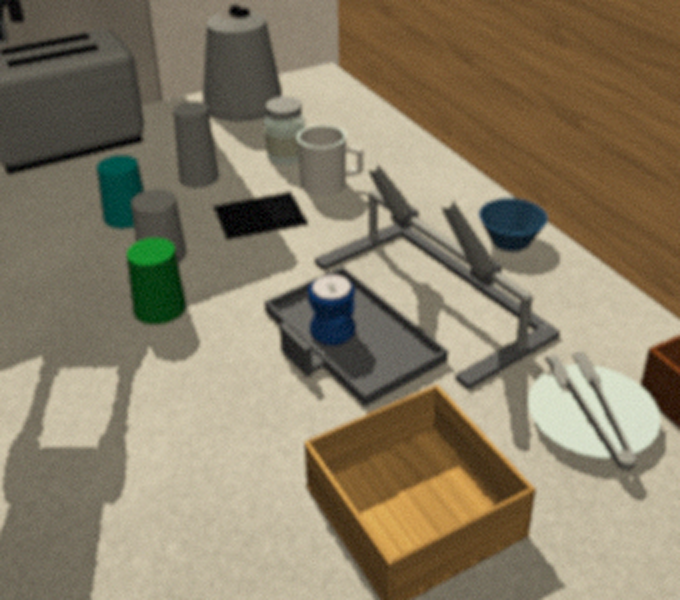

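View pics/top0c.png

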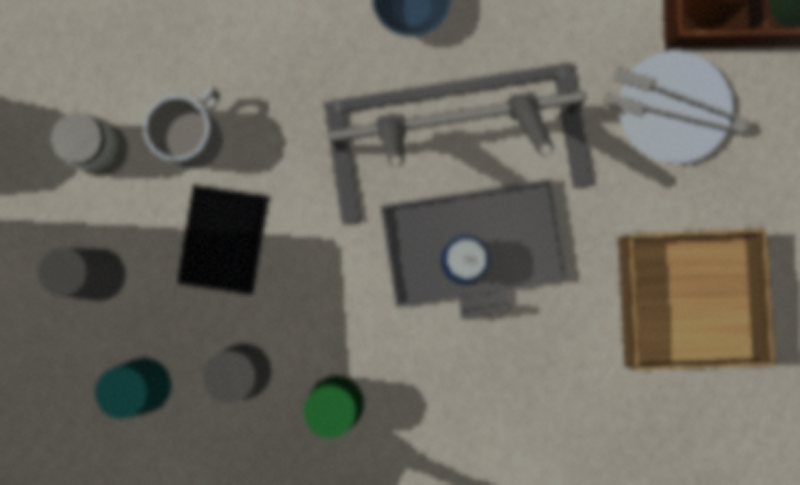

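The pictures show the grey tall tumbler at top px (136,222). The grey short one at top px (206,264) stands between the turquoise one (160,271) and the green one (247,278). The long peg is on the right, at rack −y, with its tip at top px (335,171). The short peg is on the left (274,176), and the can is in the tray at top px (302,217).

```bash
python3 - <<'E'
from h import *
from scipy.optimize import least_squares
s,c=np.sin(np.pi/6),np.cos(np.pi/6)
for zr in(.078,.085):
    P={'lt':[-.147*s,-.08,zr+.147*c],'st':[-.112*s,.08,zr+.112*c],'r1':[0,.15,zr],'r2':[0,-.15,zr]}
    ob=[('top','lt',(335.2,171.5)),('top','st',(273.8,176.4)),('side','lt',(344.5,203)),('side','st',(307.5,185.5)),('top','r1',(247.5,165)),('top','r2',(350.5,150))]
    W=lambda p,k:np.array([p[0]+np.cos(p[2])*P[k][0]-np.sin(p[2])*P[k][1],p[1]+np.sin(p[2])*P[k][0]+np.cos(p[2])*P[k][1],P[k][2]])
    inf={c:bot.camera_info(c) for c in('top','side')}
    f=lambda p:np.concatenate([proj(a,W(p,k),inf[a])-np.array(uv) for a,k,uv in ob])
    r=least_squares(f,[.7,-.04,.14],loss='soft_l1');print(zr,r.x.round(4),np.degrees(r.x[2]),r.fun.reshape(-1,2).round(1).tolist())
    print({k:W(r.x,k).round(3) for k in P})
g=lambda u,v:(u/2.4242+110,v/2.4242+110)
for n,uv,z in[('tall top',(64,272),.13),('short top',(232,374),.095),('green',(331,409),.095),('turq',(122,391),.095),('can top',(466,259),.08),('handle',(488,303),.047),('crate c1',(622,237),.07),('c2',(766,232),.07),('c3',(773,366),.07),('c4',(628,366),.07)]:
    print(n,atz('top',g(*uv),z).round(3))
print(atz('side',(154/2+120,203/2+100),.095),'shorttopside',atz('side',(192/2+120,111/2+100),.13),'tall side',atz('side',(332/2+120,287/2+100),.08),'can')
st=bot.read_state();print(st)
from scipy.spatial.transform import Rotation as R
print(R.from_rotvec(st['tcp_rot']).as_matrix().round(3))
i=bot.camera_info('wrist');print(i['vertical_fov'],np.array(i['R']).round(3),-np.array(i['R']).T@i['t'])
E
```

```text
0.078 [ 0.7085 -0.0398  0.1355] 7.7623614889300345 [[0.3, -0.3], [0.2, -1.0], [-1.0, 0.7], [-0.7, -0.5], [1.1, 0.0], [-0.8, -0.4]]
{'lt': array([ 0.646, -0.129,  0.205]), 'st': array([0.642, 0.032, 0.175]), 'r1': array([0.688, 0.109, 0.078]), 'r2': array([ 0.729, -0.188,  0.078])}
0.085 [ 0.7069 -0.0407  0.1356] 7.769894336679889 [[1.0, -0.2], [0.5, -0.8], [-1.2, -1.5], [-1.1, -2.6], [1.1, 0.1], [-0.1, -0.3]]
{'lt': array([ 0.645, -0.13 ,  0.212]), 'st': array([0.641, 0.031, 0.182]), 'r1': array([0.687, 0.108, 0.085]), 'r2': array([ 0.727, -0.189,  0.085])}
tall top [0.523 0.421 0.13 ]
short top [0.401 0.233 0.095]
green [0.359 0.116 0.095]
turq [0.382 0.364 0.095]
can top [ 0.534 -0.046  0.08 ]
handle [ 0.48  -0.074  0.047]
crate c1 [ 0.558 -0.235  0.07 ]
c2 [ 0.562 -0.407  0.07 ]
c3 [ 0.401 -0.41   0.07 ]
c4 [ 0.403 -0.238  0.07 ]
[0.39703477 0.22409643 0.095     ] shorttopside [0.5226737  0.40552532 0.13      ] tall side [ 0.53578797 -0.05125951  0.08      ] can
{'time': 1.8, 'q': array([ 1.07613120e+00,  2.63913425e-01,  1.60397464e+00,  5.81846934e-05,
        1.27369141e+00, -3.68909324e-02]), 'joint_vel': array([ 0.00124517, -0.00154838, -0.00146466,  0.00042538,  0.00129523,
        0.00076892]), 'joint_torque': array([ 9.46177934e-04, -5.15060592e+01, -3.67704356e+01, -7.99256350e-05,
        1.13302223e-03,  9.95622145e-06]), 'tool_pos': array([0.29830215, 0.60552132, 0.23128438]), 'tcp_rot': array([-7.12822510e-01, -3.05960339e+00, -4.29171743e-05]), 'wrist_force': array([-0.6266998 ,  0.13671329,  0.49358306]), 'torque': array([-0.04396701,  0.0218053 ,  0.0129848 ]), 'grip_force': 0.0, 'width': 1.000099850591604}
[[-0.897  0.442 -0.   ]
 [ 0.442  0.897  0.   ]
 [ 0.     0.    -1.   ]]
65.70646984690485 [[ 0.442  0.897 -0.001]
 [ 0.86  -0.423  0.285]
 [ 0.255 -0.127 -0.959]] [0.23428873 0.63677128 0.37325491]
```

Call:
{"name": "servo_tool", "arguments": {
  "series": [
    [0.1,-0.33,0,0,0,0.047,0],
    [0.2,-0.66,0,0,0,0.094,0],
    [0.3,-1,0,0,0,0.141,0],
    [0.3,-1,0,0,0,0.189,0],
    [0.3,-1,0,0,0,0.189,0]
  ]
}}

```text
time: 2.3
tool_pos: [0.3439, 0.4539, 0.2316]
tcp_rot: [-0.21, 3.134, 0.0]
wrist_force: [0.1, 0.7, -0.3]
width: 1.002
grip_force: 0.0
```

Call:
{"name": "servo_tool", "arguments": {
  "series": [
    [0.1,-0.33,0,0,0,0,0],
    [0.2,-0.66,0,0,0,0,0],
    [0.3,-1,0,0,0,0,0],
    [0.3,-1,0,0,0,0,0]
  ]
}}

```text
time: 2.7
tool_pos: [0.3893, 0.3026, 0.2315]
tcp_rot: [-0.203, 3.134, -0.002]
wrist_force: [-0.3, 0.5, 0.2]
width: 0.997
grip_force: 0.0
```

Call:
{"name": "servo_tool", "arguments": {
  "series": [
    [0.1,-0.33,0,0,0,0,0],
    [0.2,-0.66,0,0,0,0,0],
    [0.3,-1,0,0,0,0,0],
    [0.3,-1,0,0,0,0,0]
  ]
}}

```text
time: 3.1
tool_pos: [0.4349, 0.1528, 0.2317]
tcp_rot: [-0.202, 3.134, -0.002]
wrist_force: [0.1, 0.3, 0.1]
width: 1.005
grip_force: 0.0
```

Call:
{"name": "servo_tool", "arguments": {
  "series": [
    [0.1,-0.33,0,0,0,0,0],
    [0.2,-0.66,0,0,0,0,0],
    [0.3,-1,0,0,0,0,0],
    [0.3,-1,0,0,0,0,0],
    [0.3,-1,0,0,0,0,0]
  ]
}}

```text
time: 3.6
tool_pos: [0.4793, 0.0057, 0.2313]
tcp_rot: [-0.207, 3.135, 0.002]
wrist_force: [0.4, 0.4, -0.8]
width: 0.999
grip_force: 0.0
```

```bash
cat >> h.py <<'E'
def projw(X,i):
    f=210/np.tan(np.radians(i['vertical_fov'])/2)
    p=np.array(i['R'])@np.array(X,float)+np.array(i['t'])
    r=np.hypot(p[0],p[1]);th=np.arctan2(r,p[2])
    return np.array([i['cx']+f*th*p[0]/r,i['cy']+f*th*p[1]/r])
E
python3 - <<'E'
from h import *
i=bot.camera_info('wrist');im=snap('wrist')
for n in'can_middle can tray_handle peg_long_tip peg_short_tip peg_long_foot peg_short_foot drainer'.split():
    r=bot.mark_of(n,'wrist');print(n,[([round(x['at'][1]*560),round(x['at'][0]*420)],round(x['score'],2)) for x in r[:2]])
z=.078;s,c=.5,.866
for p,col in(((.7085,-.0398,.1355),(0,255,0)),):
    for X in([-.147*s,-.08,z+.147*c],[-.112*s,.08,z+.112*c],[0,-.08,z],[0,.08,z],[0,.15,z],[0,-.15,z]):
        w=[p[0]+np.cos(p[2])*X[0]-np.sin(p[2])*X[1],p[1]+np.sin(p[2])*X[0]+np.cos(p[2])*X[1],X[2]]
        u=projw(w,i);print(u.round(0));cv2.circle(im,tuple(int(a) for a in u),3,col,1)
for w in([.535,-.048,.08],[.48,-.07,.047]):
    u=projw(w,i);print(u.round());cv2.circle(im,tuple(int(a) for a in u),3,(255,0,0),1)
cv2.imwrite('pics/w1.png',cv2.resize(im,(800,600))[:,:,::-1])
E
```

```text
can_middle [([229, 228], 0.6)]
can [([233, 220], 0.59)]
tray_handle [([206, 169], 0.76), ([499, 332], 0.62)]
peg_long_tip [([98, 398], 0.75)]
peg_short_tip [([501, 331], 0.6)]
peg_long_foot [([228, 228], 0.27), ([44, 157], 0.26)]
peg_short_foot [([235, 220], 0.23)]
drainer []
[105. 395.]
[287. 400.]
[161. 363.]
[286. 370.]
[342. 368.]
[114. 357.]
[221. 242.]
[210. 178.]
```

View pics/w1.png

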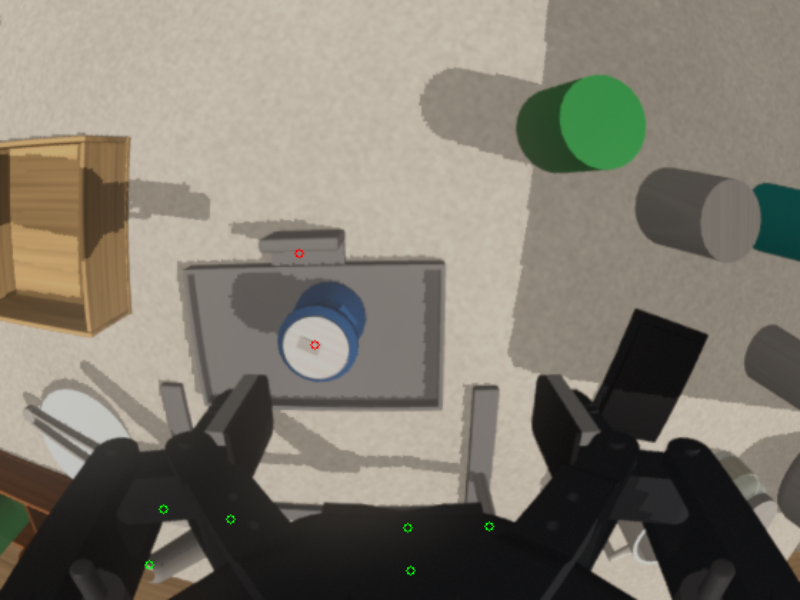

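The can is at the predicted spot: its top is at view px (318,341) and the marker at (315,345). The long peg tip agrees too. Next I descend on the can.

Call:
{"name": "servo_tool", "arguments": {
  "series": [
    [0.19,-0.17,-0.2,0,0,0,0],
    [0.373,-0.347,-0.4,0,0,0,0],
    [0.373,-0.347,-0.7,0,0,0,0],
    [0.373,-0.347,-1,0,0,0,0]
  ]
}}

```text
time: 4.45
tool_pos: [0.536, -0.0472, 0.0808]
tcp_rot: [-0.212, 3.132, -0.001]
wrist_force: [0.0, -0.2, 0.0]
width: 1.001
grip_force: 0.0
```

Call:
{"name": "servo_tool", "arguments": {
  "series": [
    [0,0,-0.2,0,0,0,0],
    [0,0,-0.4,0,0,0,0],
    [0,0,-0.4,0,0,0,0.5],
    [0,0,-0.4,0,0,0,1],
    [0,0,-0.4,0,0,0,1],
    [0,0,-0.4,0,0,0,1],
    [0,0,-0.4,0,0,0,1],
    [0,0,-0.4,0,0,0,1],
    [0,0,-0.4,0,0,0,1]
  ],
  "newtons": 20
}}

```text
time: 5.35
tool_pos: [0.5355, -0.0468, 0.0229]
tcp_rot: [-0.213, 3.132, -0.001]
wrist_force: [-1.4, -0.3, 4.7]
width: 0.634
grip_force: 11.0
```

Call:
{"name": "servo_tool", "arguments": {
  "series": [
    [0,0,0,0,0,0,1],
    [0,0,0,0,0,0,1],
    [0,0,0,0,0,0,1]
  ]
}}

```text
time: 5.65
tool_pos: [0.5356, -0.0468, 0.0229]
tcp_rot: [-0.213, 3.132, -0.001]
wrist_force: [-1.2, -0.3, 6.6]
width: 0.636
grip_force: 11.0
```

```bash
python3 - <<'E'
from h import *
print(bot.read_state()['width'])
a=snap('side');b=snap('wrist')
a=cv2.resize(a[190:310,215:355],None,fx=4,fy=4)[:420];b=b[100:420,120:440];b=cv2.resize(b,(480,480))
o=np.zeros((480,560,3),np.uint8)
cv2.imwrite('pics/w2.png',cv2.resize(np.hstack([cv2.resize(a,(480,420))[:420],b[:420]]),(800,350))[:,:,::-1])
E
```

```text
0.6358289875491953
```

View pics/w2.png

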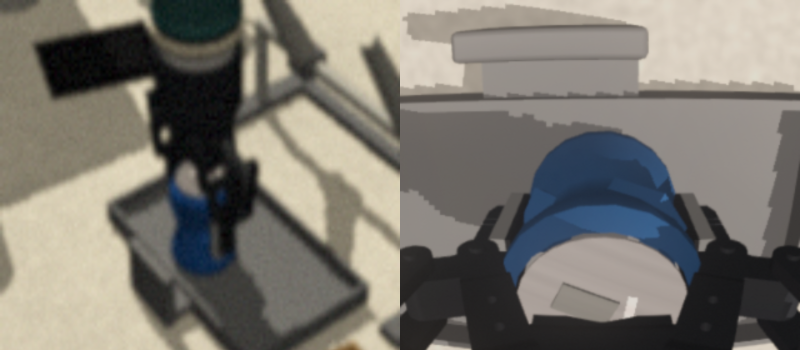

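The pads sit a bit low, on the foot's cone: the opening is 54 mm and the tool is pushed up by 6.6 N. I'll raise in small steps with the grip held.

Call:
{"name": "servo_tool", "arguments": {
  "series": [
    [0,0,0.03,0,0,0,1],
    [0,0,0.06,0,0,0,1],
    [0,0,0.06,0,0,0,1],
    [0,0,0.06,0,0,0,1]
  ]
}}

```text
time: 6.15
tool_pos: [0.5343, -0.0466, 0.0304]
tcp_rot: [-0.213, 3.134, -0.0]
wrist_force: [-0.3, -0.5, -1.4]
width: 0.633
grip_force: 11.4
```

Call:
{"name": "servo_tool", "arguments": {
  "series": [
    [0,0,0.03,0,0,0,1],
    [0,0,0.06,0,0,0,1],
    [0,0,0.06,0,0,0,1],
    [0,0,0.06,0,0,0,1]
  ]
}}

```text
time: 6.55
tool_pos: [0.5345, -0.0466, 0.0396]
tcp_rot: [-0.213, 3.134, -0.0]
wrist_force: [-0.3, -0.3, 0.6]
width: 0.63
grip_force: 11.4
```

Call:
{"name": "servo_tool", "arguments": {
  "series": [
    [0,0,0.3,0,0,0,1],
    [0,0,0.6,0,0,0,1],
    [-0.05,-0.3,0.6,0,0,0,1],
    [-0.1,-0.6,0.6,0,0,0,1],
    [-0.2,-0.9,0.6,0,0,0,1],
    [-0.2,-0.9,0.6,0,0,0,1]
  ]
}}

```text
time: 7.15
tool_pos: [0.5029, -0.1861, 0.1295]
tcp_rot: [0.206, -3.134, 0.003]
wrist_force: [0.8, 1.5, -0.8]
width: 0.635
grip_force: 11.6
```

Call:
{"name": "servo_tool", "arguments": {
  "series": [
    [-0.05,-0.3,0,0,0,0,1],
    [-0.1,-0.6,0,0,0,0,1],
    [-0.15,-0.95,0,0,0,0,1],
    [-0.15,-0.95,-0.2,0,0,0,1],
    [-0.15,-0.95,-0.4,0,0,0,1],
    [-0.15,-0.95,-0.6,0,0,0,1],
    [-0.15,-0.95,-0.65,0,0,0,1],
    [-0.15,-0.95,-0.65,0,0,0,1],
    [-0.15,-0.95,-0.65,0,0,0,0],
    [-0.15,-0.95,-0.65,0,0,0,0],
    [-0.15,-0.95,-0.65,0,0,0,0],
    [-0.15,-0.95,-0.65,0,0,0,0]
  ]
}}

```text
time: 8.35
tool_pos: [0.4826, -0.3245, 0.0331]
tcp_rot: [-0.214, 3.133, -0.002]
wrist_force: [0.0, 0.5, 0.1]
width: 1.001
grip_force: 0.0
```

Call:
{"name": "servo_tool", "arguments": {
  "series": [
    [0,0,0.33,0,0,0,0],
    [0,0,0.66,0,0,0,0],
    [-0.1,0.3,0.8,0,0,0,1],
    [-0.2,0.6,0.8,0,0,0,1],
    [-0.3,0.9,0.8,0,0,0,1],
    [-0.3,0.9,0.8,0,0,0,1]
  ]
}}

```text
time: 8.95
tool_pos: [0.434, -0.1846, 0.1515]
tcp_rot: [0.218, -3.132, -0.004]
wrist_force: [-0.8, -0.5, -0.2]
width: 0.329
grip_force: 0.0
```

Call:
{"name": "servo_tool", "arguments": {
  "series": [
    [0,0.3,0,0,0,0,1],
    [-0.05,0.75,-0.1,0,0,0,1],
    [-0.05,0.75,-0.4,0,0,0,1],
    [-0.05,0.75,-0.7,0,0,0,1],
    [-0.05,0.75,-0.8,0,0,0,1],
    [-0.05,0.75,-0.8,0,0,0,1]
  ]
}}

```text
time: 9.55
tool_pos: [0.4268, -0.076, 0.0292]
tcp_rot: [0.214, -3.129, -0.002]
wrist_force: [0.2, 0.5, 0.7]
width: 0.0
grip_force: 0.0
```

```bash
python3 - <<'E'
from h import *
i=bot.camera_info('wrist');b=snap('wrist')
for n in('tray_handle',):
    for x in bot.mark_of(n,'wrist')[:2]: print(x['score'],atz('wrist',(x['at'][1]*560,x['at'][0]*420),.047,i))
a=snap('side')
cv2.imwrite('pics/w3.png',cv2.resize(np.hstack([a[120:400,160:460],b[140:420,130:430]]),(800,373))[:,:,::-1])
E
```

```text
0.73 [ 0.47118251 -0.07366956  0.047     ]
```

View pics/w3.png

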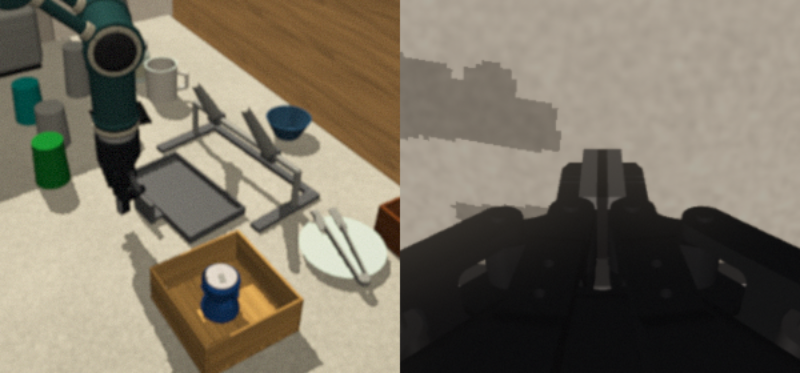

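The can stands in the crate (view px (221,290)) and the shut fingers are in front of the handle. Now I push.

Call:
{"name": "servo_tool", "arguments": {
  "series": [
    [0.1,0.014,0,0,0,0,1],
    [0.16,0.022,0,0,0,0,1],
    [0.22,0.03,0,0,0,0,1],
    [0.3,0.041,0,0,0,0,1],
    [0.4,0.055,0,0,0,0,1],
    [0.5,0.068,0,0,0,0,1],
    [0.6,0.082,0,0,0,0,1],
    [0.7,0.096,0,0,0,0,1],
    [0.7,0.096,0,0,0,0,1]
  ]
}}

```text
time: 10.6
tool_pos: [0.5377, -0.0619, 0.0322]
tcp_rot: [-0.214, 3.131, -0.001]
wrist_force: [0.4, -0.3, 0.6]
width: 0.003
grip_force: 0.0
```

```bash
python3 - <<'E'
from h import *
b=snap('top');a=snap('side')
cv2.imwrite('pics/w4.png',cv2.resize(np.hstack([a[120:400,200:460],b[110:310,230:416][:,:]] if 0 else [a[130:330,230:430],b[110:310,230:430]]),(800,400))[:,:,::-1])
E
```

```text
(no output)
```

View pics/w4.png

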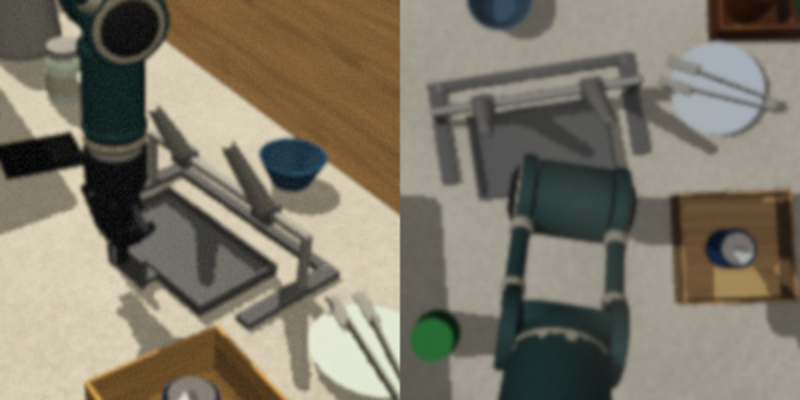

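Call:
{"name": "servo_tool", "arguments": {
  "series": [
    [0.1,0.014,0,0,0,0,1],
    [0.2,0.027,0,0,0,0,1],
    [0.2,0.027,0,0,0,0,1]
  ]
}}

```text
time: 11.0
tool_pos: [0.5653, -0.058, 0.0318]
tcp_rot: [-0.214, 3.133, -0.0]
wrist_force: [0.2, 0.5, 0.2]
width: -0.003
grip_force: 0.0
```

Call:
{"name": "servo_tool", "arguments": {
  "series": [
    [0.06,0.008,0,0,0,0,1],
    [0.12,0.016,0,0,0,0,1],
    [0.12,0.016,0,0,0,0,1]
  ]
}}

```text
time: 11.3
tool_pos: [0.5705, -0.0568, 0.0305]
tcp_rot: [0.214, -3.108, -0.001]
wrist_force: [-30.6, -6.4, 26.8]
width: -0.007
grip_force: 16.1
```

Call:
{"name": "servo_tool", "arguments": {
  "series": [
    [0.05,0.007,0,0,0,0,1],
    [0.08,0.011,0,0,0,0,1],
    [0.08,0.011,0,0,0,0,1]
  ]
}}

```text
time: 11.6
tool_pos: [0.5704, -0.0565, 0.03]
tcp_rot: [0.214, -3.084, -0.002]
wrist_force: [-61.2, -12.3, 52.2]
width: -0.0
grip_force: 32.3
```

Call:
{"name": "servo_tool", "arguments": {
  "series": [
    [-0.15,-0.02,0,0,0,0,1],
    [-0.5,-0.07,0,0,0,0,1],
    [-0.8,-0.1,0.1,0,0,0,0],
    [-0.9,0.2,0.5,0,0,0,0],
    [-0.9,0.5,0.9,0,0,0,0],
    [-0.9,0.8,1,0,0,0,0],
    [-0.9,1,1,0,0,0,0],
    [-0.9,1,1,0,0,0,0]
  ]
}}

```text
time: 12.4
tool_pos: [0.4606, 0.0989, 0.1852]
tcp_rot: [-0.215, 3.128, 0.003]
wrist_force: [0.5, -0.4, -0.3]
width: 0.993
grip_force: 0.0
```

Call:
{"name": "servo_tool", "arguments": {
  "series": [
    [-0.1,0.33,0.1,0,0,0,0],
    [-0.2,0.66,0.2,0,0,0,0],
    [-0.3,0.9,0.35,0,0,0,0],
    [-0.3,0.9,0.35,0,0,0,0]
  ]
}}

```text
time: 12.8
tool_pos: [0.4142, 0.2357, 0.2379]
tcp_rot: [-0.221, 3.128, 0.007]
wrist_force: [0.6, 0.4, 0.2]
width: 1.005
grip_force: 0.0
```

```bash
python3 - <<'E'
from h import *
print(bot.read_state()['tool_pos'],bot.read_state()['tcp_rot'])
i=bot.camera_info('wrist');w=snap('wrist');snap('top','top5.png');t=cv2.imread('pics/top5.png')[:,:,::-1]
for n,z in(('short_in',.095),('tall_in',.13)):
  for c in('wrist','top'):
    for x in bot.mark_of(n,c)[:3]:
        uv=(x['at'][1]*560,x['at'][0]*420);print(n,c,round(x['score'],2),np.round(uv),atz(c,uv,z-.005,i if c=='wrist' else None).round(3))
for x in bot.mark_of('tray_handle','top')[:2]:
    uv=(x['at'][1]*560,x['at'][0]*420);print('handle',x['score'],atz('top',uv,.047).round(3))
o=np.hstack([cv2.resize(w,(480,360)),cv2.resize(t[110:300,230:400],(320,360))])
cv2.imwrite('pics/w5.png',o[:,:,::-1])
cv2.imwrite('pics/w5full.png',w[:,:,::-1])
E
```

```text
[0.41422144 0.23570745 0.23789114] [-0.22127547  3.12821037  0.00699793]
short_in wrist 0.84 [163. 122.] [0.361 0.118 0.09 ]
short_in wrist 0.64 [284. 178.] [0.399 0.236 0.09 ]
short_in wrist 0.58 [416. 183.] [0.384 0.362 0.09 ]
short_in top 0.81 [244. 276.] [0.367 0.125 0.09 ]
short_in top 0.8 [202. 264.] [0.401 0.245 0.09 ]
tall_in top 0.93 [136. 221.] [0.526 0.424 0.125]
handle 0.71 [ 0.585 -0.051  0.047]
handle 0.4 [0.678 0.403 0.047]
```

View pics/w5.png

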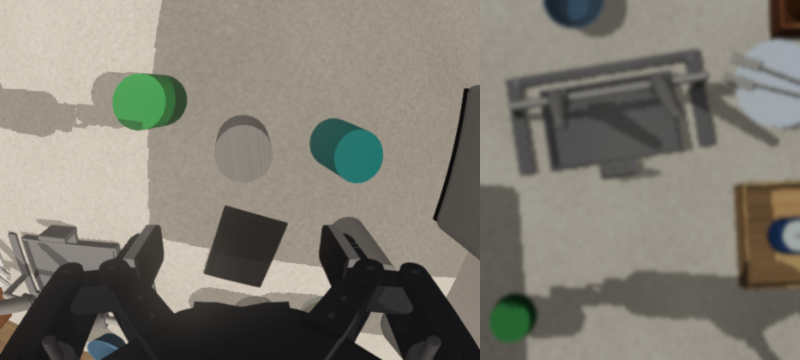

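The tray is home; its handle is now at x≈0.585, close under the rack. The grey short tumbler's top centre is at (0.399, 0.235), between the green and turquoise ones, so I grasp it there.

Call:
{"name": "servo_tool", "arguments": {
  "series": [
    [-0.1,-0.005,-0.25,0,0,0,0],
    [-0.1,-0.005,-0.5,0,0,0,0],
    [-0.1,-0.005,-0.75,0,0,0,0],
    [-0.1,-0.005,-0.75,0,0,0,0]
  ]
}}

```text
time: 13.55
tool_pos: [0.3948, 0.2267, 0.116]
tcp_rot: [0.209, -3.123, 0.008]
wrist_force: [-0.4, -0.3, -1.5]
width: 1.0
grip_force: 0.0
```

Call:
{"name": "servo_tool", "arguments": {
  "series": [
    [0,0,-0.2,0,0,0,0],
    [0,0,-0.4,0,0,0,0],
    [0,0,-0.57,0,0,0,0],
    [0,0,-0.57,0,0,0,0.5],
    [0,0,-0.57,0,0,0,1],
    [0,0,-0.57,0,0,0,1],
    [0,0,-0.57,0,0,0,1],
    [0,0,-0.57,0,0,0,1]
  ],
  "newtons": 40
}}

```text
time: 14.35
tool_pos: [0.3999, 0.2303, 0.0373]
tcp_rot: [-0.213, 3.133, 0.001]
wrist_force: [-0.5, 0.5, -1.4]
width: 0.788
grip_force: 44.9
```

Call:
{"name": "servo_tool", "arguments": {
  "series": [
    [0,0,0.2,0,0,0,1],
    [0,0,0.5,0,0,0,1],
    [0,0,0.8,0,0,0,1],
    [0,0,1,0,0,0,1]
  ]
}}

```text
time: 14.75
tool_pos: [0.4004, 0.2307, 0.1902]
tcp_rot: [-0.213, 3.13, 0.003]
wrist_force: [1.0, 1.4, -1.2]
width: 0.791
grip_force: 46.4
```

Call:
{"name": "servo_tool", "arguments": {
  "series": [
    [0.15,-0.15,0.1,0.005,-0.033,0,1],
    [0.3,-0.3,0.2,0.009,-0.066,0,1],
    [0.45,-0.45,0.3,0.0135,-0.1,0,1],
    [0.6,-0.6,0.307,0.018,-0.133,0,1],
    [0.733,-0.8,0.307,0.0225,-0.165,0,1],
    [0.733,-0.8,0.307,0.0225,-0.165,0,1],
    [0.733,-0.8,0.307,0.0225,-0.165,0,1]
  ]
}}

```text
time: 15.45
tool_pos: [0.5082, 0.1092, 0.2318]
tcp_rot: [-0.175, 2.615, 0.047]
wrist_force: [-0.2, 0.9, -1.4]
width: 0.792
grip_force: 46.4
```

Call:
{"name": "servo_tool", "arguments": {
  "series": [
    [0.15,-0.15,0,0,0,0,1],
    [0.3,-0.3,0,0,0,0,1],
    [0.45,-0.45,0,0,0,0,1],
    [0.66,-0.553,0,0,0,0,1],
    [0.66,-0.553,0,0,0,0,1],
    [0.66,-0.553,0,0,0,0,1]
  ]
}}

```text
time: 16.05
tool_pos: [0.6087, 0.028, 0.2321]
tcp_rot: [-0.179, 2.615, 0.048]
wrist_force: [0.2, 0.2, -3.0]
width: 0.786
grip_force: 46.4
```

```bash
python3 - <<'E'
from h import *
st=bot.read_state();print(st['tool_pos'],st['tcp_rot'],st['q'].round(2))
w=snap('wrist');t=snap('top');s=snap('side')
o=np.hstack([cv2.resize(s[120:270,240:400],(427,400)),cv2.resize(w,(533,400))])
o=cv2.resize(o,(800,333));cv2.imwrite('pics/w6.png',o[:,:,::-1])
E
```

```text
[0.60865154 0.02797941 0.23206753] [-0.17863747  2.61515287  0.0483612 ] [-0.05 -0.16  2.14  0.15  0.66 -1.85]
```

View pics/w6.png

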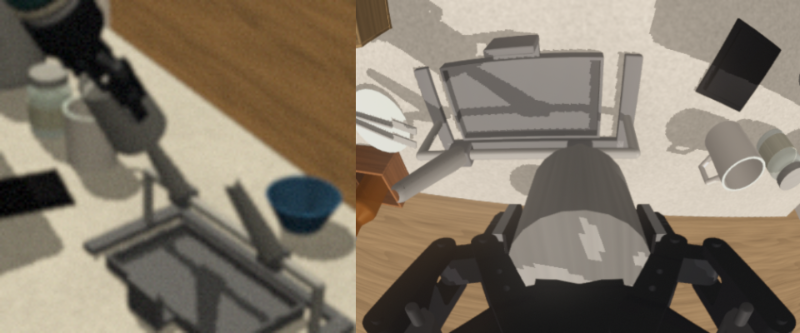

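The side view shows the short tumbler coaxial with the short peg, its mouth just beyond the tip. I slide it down along the axis.

Call:
{"name": "servo_tool", "arguments": {
  "series": [
    [0.06,0.008,-0.105,0,0,0,1],
    [0.12,0.016,-0.21,0,0,0,1],
    [0.18,0.025,-0.315,0,0,0,1],
    [0.24,0.033,-0.42,0,0,0,1],
    [0.3,0.041,-0.525,0,0,0,1],
    [0.3,0.041,-0.525,0,0,0,1]
  ]
}}

```text
time: 16.8
tool_pos: [0.6512, 0.0347, 0.1507]
tcp_rot: [-0.18, 2.618, 0.049]
wrist_force: [-0.7, 0.2, -2.8]
width: 0.787
grip_force: 46.4
```

Call:
{"name": "servo_tool", "arguments": {
  "series": [
    [0.03,0.004,-0.05,0,0,0,1],
    [0.06,0.008,-0.105,0,0,0,1],
    [0.08,0.011,-0.14,0,0,0,1],
    [0.08,0.011,-0.14,0,0,0,1]
  ]
}}

```text
time: 17.2
tool_pos: [0.6655, 0.0354, 0.135]
tcp_rot: [-0.179, 2.612, 0.048]
wrist_force: [-13.8, -0.4, 13.2]
width: 0.791
grip_force: 50.0
```

Contact came about 6 mm before the expected end, which is consistent with the rail axis at 85 mm, so it is seated. I release and back off along the axis.

Call:
{"name": "servo_tool", "arguments": {
  "series": [
    [-0.01,-0.001,0.017,0,0,0,0.6],
    [-0.01,-0.001,0.017,0,0,0,0],
    [-0.01,-0.001,0.017,0,0,0,0],
    [-0.01,-0.001,0.017,0,0,0,0],
    [-0.06,-0.008,0.1,0,0,0,0],
    [-0.15,-0.02,0.26,0,0,0,0],
    [-0.3,-0.04,0.52,0,0,0,0],
    [-0.45,-0.06,0.78,0,0,0,0],
    [-0.45,-0.06,0.78,0,0,0,0]
  ]
}}

```text
time: 18.1
tool_pos: [0.6002, 0.0257, 0.2582]
tcp_rot: [-0.177, 2.601, 0.045]
wrist_force: [0.4, -0.1, 1.3]
width: 1.002
grip_force: 0.0
```

Call:
{"name": "servo_tool", "arguments": {
  "series": [
    [-0.2,0.2,0,-0.005,0.033,0,0],
    [-0.35,0.4,0,-0.009,0.066,0,0],
    [-0.4,0.65,0,-0.0135,0.1,0,0],
    [-0.4,1,0,-0.018,0.133,0,0],
    [-0.4,1,0,-0.0225,0.165,0,0],
    [-0.4,1,0,-0.0225,0.165,0,0],
    [-0.4,1,0,-0.0225,0.165,0,0]
  ]
}}

```text
time: 18.8
tool_pos: [0.5379, 0.1759, 0.2482]
tcp_rot: [0.214, -3.134, 0.001]
wrist_force: [-0.2, 0.0, 0.5]
width: 0.999
grip_force: 0.0
```

```bash
python3 - <<'E'
from h import *
st=bot.read_state();print(st['tool_pos'],st['tcp_rot'])
i=bot.camera_info('wrist');w=snap('wrist');s=snap('side')
bot.read_camera('top')
for c in('wrist','top'):
    for x in bot.mark_of('tall_in',c)[:3]:
        uv=(x['at'][1]*560,x['at'][0]*420);print(c,round(x['score'],2),np.round(uv),atz(c,uv,.13,i if c=='wrist' else None).round(3))
P=[('side',0),('top',0)]
for n in('short_in','peg_short_tip','short_tumbler','peg_short_foot'):
    for c in('side','top'):print(n,c,[(np.round([x['at'][1]*560,x['at'][0]*420]),round(x['score'],2)) for x in bot.mark_of(n,c)[:4]])
o=np.hstack([cv2.resize(s[120:270,240:400],(427,400)),cv2.resize(w,(533,400))])
o=cv2.resize(o,(800,333));cv2.imwrite('pics/w7.png',o[:,:,::-1])
E
```

```text
[0.53792006 0.17593635 0.24823348] [ 2.13671638e-01 -3.13384869e+00  9.47980704e-04]
wrist 0.95 [511. 224.] [0.526 0.41  0.13 ]
wrist 0.35 [123. 270.] [0.626 0.03  0.13 ]
top 0.78 [133. 221.] [0.526 0.43  0.13 ]
short_in side [(array([196., 224.]), 0.97), (array([304., 187.]), 0.93), (array([177., 182.]), 0.9), (array([314., 208.]), 0.34)]
short_in top [(array([271., 178.]), 0.89), (array([158., 272.]), 0.69), (array([326., 150.]), 0.45)]
peg_short_tip side [(array([283., 193.]), 0.58), (array([324., 338.]), 0.18)]
peg_short_tip top [(array([326., 152.]), 0.68), (array([391., 235.]), 0.65)]
short_tumbler side [(array([311., 208.]), 0.84), (array([184., 207.]), 0.8), (array([202., 260.]), 0.62)]
short_tumbler top [(array([272., 168.]), 0.68), (array([250., 274.]), 0.63), (array([170., 270.]), 0.58)]
peg_short_foot side [(array([326., 353.]), 0.6)]
peg_short_foot top [(array([150., 223.]), 0.7)]
```

View pics/w7.png

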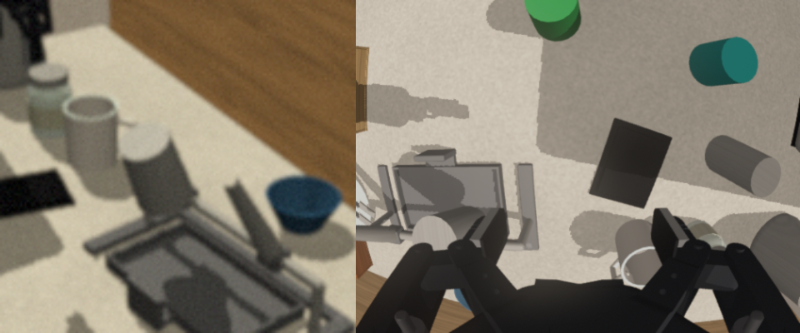

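The short tumbler hangs seated on its peg. Next is the tall one at about (0.525, 0.415).

Call:
{"name": "servo_tool", "arguments": {
  "series": [
    [0,0.3,0,0,0,0,0],
    [-0.04,0.6,0,0,0,0,0],
    [-0.09,1,0,0,0,0,0],
    [-0.09,1,0,0,0,0,0]
  ]
}}

```text
time: 19.85
tool_pos: [0.5233, 0.3305, 0.2495]
tcp_rot: [0.219, -3.134, -0.004]
wrist_force: [-0.6, -0.5, -0.4]
width: 1.0
grip_force: 0.0
```

Call:
{"name": "servo_tool", "arguments": {
  "series": [
    [0,0.25,0,0,0,0,0],
    [0,0.55,0,0,0,0,0],
    [0,0.55,0,0,0,0,0],
    [0,0.55,0,0,0,0,0]
  ]
}}

```text
time: 20.25
tool_pos: [0.5239, 0.4089, 0.2489]
tcp_rot: [0.216, -3.133, 0.002]
wrist_force: [0.2, -0.3, 0.4]
width: 1.0
grip_force: 0.0
```

```bash
python3 - <<'E'
from h import *
st=bot.read_state();print(st['tool_pos'],st['tcp_rot'],st['q'].round(2))
i=bot.camera_info('wrist');w=snap('wrist')
for x in bot.mark_of('tall_in','wrist')[:3]:
    uv=(x['at'][1]*560,x['at'][0]*420);print(round(x['score'],2),np.round(uv),atz('wrist',uv,.125,i).round(3))
for x in bot.trace('tall_tumbler','wrist')[:2]:
    print(x['score'],np.array(x['box'])*[560,420,560,420])
cv2.imwrite('pics/w8.png',w[:,:,::-1])
E
```

```text
[0.52394742 0.40889704 0.24894993] [ 2.16338306e-01 -3.13341915e+00  1.93282273e-03] [ 0.63  0.24  1.61 -0.    1.3  -1.08]
0.69 [297. 206.] [0.526 0.421 0.125]
0.56 [265.888 154.392 333.48  238.392]
```

View pics/w8.png

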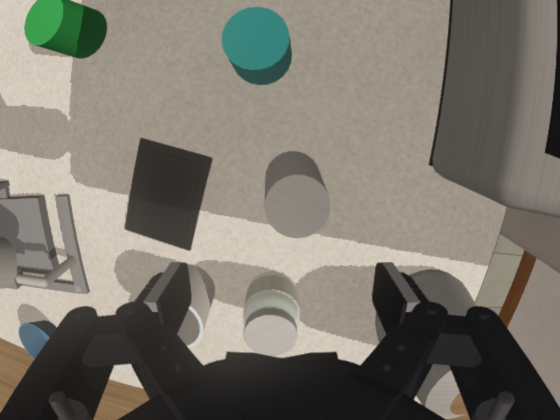

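The tall tumbler's top disc is at px (297,207), which gives (0.526, 0.421). Nothing stands close to the fingers.

Call:
{"name": "servo_tool", "arguments": {
  "series": [
    [0.013,0.08,-0.25,0,0,0,0],
    [0.013,0.08,-0.5,0,0,0,0],
    [0.013,0.08,-0.8,0,0,0,0],
    [0.013,0.08,-0.8,0,0,0,0]
  ]
}}

```text
time: 20.8
tool_pos: [0.5218, 0.4156, 0.1219]
tcp_rot: [0.21, -3.123, 0.012]
wrist_force: [-1.3, -1.2, -1.9]
width: 1.0
grip_force: 0.0
```

Call:
{"name": "servo_tool", "arguments": {
  "series": [
    [0,0,-0.2,0,0,0,0],
    [0,0,-0.373,0,0,0,0],
    [0,0,-0.373,0,0,0,0.3],
    [0,0,-0.373,0,0,0,1],
    [0,0,-0.373,0,0,0,1],
    [0,0,-0.373,0,0,0,1],
    [0,0,-0.373,0,0,0,1],
    [0,0,-0.373,0,0,0,1]
  ],
  "newtons": 40
}}

```text
time: 21.6
tool_pos: [0.5271, 0.4211, 0.0752]
tcp_rot: [-0.214, 3.132, 0.002]
wrist_force: [-0.2, -0.2, 3.0]
width: 0.715
grip_force: 43.5
```

Call:
{"name": "servo_tool", "arguments": {
  "series": [
    [0,0,0.2,0,0,0,1],
    [0,0,0.5,0,0,0,1],
    [0,0,0.8,0,0,0,1],
    [0,0,1,0,0,0,1],
    [0,0,1,0,0,0,1]
  ]
}}

```text
time: 22.1
tool_pos: [0.5291, 0.4228, 0.2311]
tcp_rot: [-0.213, 3.124, 0.01]
wrist_force: [1.0, 0.4, -0.7]
width: 0.714
grip_force: 44.3
```

Call:
{"name": "servo_tool", "arguments": {
  "series": [
    [-0.05,-0.1,0.3,0,0,0,1],
    [-0.12,-0.4,0.55,0,0,0,1],
    [-0.2,-0.7,0.55,0,0,0,1],
    [-0.31,-0.93,0.55,0,0,0,1]
  ]
}}

```text
time: 22.5
tool_pos: [0.4798, 0.2795, 0.3068]
tcp_rot: [-0.214, 3.132, -0.0]
wrist_force: [-0.1, -0.1, -2.1]
width: 0.715
grip_force: 44.6
```

Call:
{"name": "servo_tool", "arguments": {
  "series": [
    [0,-0.3,0,0,0,0,1],
    [0,-0.65,0,0,0,0,1],
    [0,-1,0,0,0,0,1],
    [0,-1,0,0,0,0,1]
  ]
}}

```text
time: 22.9
tool_pos: [0.4786, 0.1262, 0.3045]
tcp_rot: [0.205, -3.132, 0.005]
wrist_force: [-0.6, 0.2, -1.9]
width: 0.709
grip_force: 44.6
```

Call:
{"name": "servo_tool", "arguments": {
  "series": [
    [0,-0.3,0,0,0,0,1],
    [0,-0.65,0,0,0,0,1],
    [0,-1,0,0,0,0,1],
    [0,-1,0,0,0,0,1]
  ]
}}

```text
time: 23.3
tool_pos: [0.479, -0.0232, 0.3047]
tcp_rot: [0.205, -3.133, 0.003]
wrist_force: [0.3, -0.3, -2.0]
width: 0.713
grip_force: 44.8
```

Call:
{"name": "servo_tool", "arguments": {
  "series": [
    [0,-0.15,0,0.005,-0.033,0,1],
    [0,-0.3,0,0.009,-0.066,0,1],
    [0,-0.5,0,0.0135,-0.1,0,1],
    [0,-0.787,0,0.018,-0.133,0,1],
    [0,-0.787,0,0.0225,-0.165,0,1],
    [0,-0.787,0,0.0225,-0.165,0,1],
    [0,-0.787,0,0.0225,-0.165,0,1]
  ]
}}

```text
time: 24.0
tool_pos: [0.479, -0.1363, 0.3049]
tcp_rot: [-0.176, 2.616, 0.049]
wrist_force: [0.8, 0.1, -0.5]
width: 0.711
grip_force: 44.8
```

Call:
{"name": "servo_tool", "arguments": {
  "series": [
    [0.2,0,0.02,0,0,0,1],
    [0.4,0,0.02,0,0,0,1],
    [0.6,0,0.02,0,0,0,1],
    [0.747,0,0.02,0,0,0,1],
    [0.747,0,0.02,0,0,0,1]
  ]
}}

```text
time: 24.5
tool_pos: [0.5954, -0.1346, 0.3093]
tcp_rot: [-0.184, 2.614, 0.05]
wrist_force: [-0.5, 0.7, -1.9]
width: 0.714
grip_force: 44.8
```

```bash
python3 - <<'E'
from h import *
st=bot.read_state();print(st['tool_pos'],st['wrist_force'])
from scipy.spatial.transform import Rotation as R
M=R.from_rotvec(st['tcp_rot']).as_matrix();u=-M[:,2];m=st['tool_pos']-.075*u;print('u',u.round(3),'mouth',m.round(3))
tip=np.array([.7182,-.1197,.085])+.147*np.array([-.4954,-.0676,.866]);print('tip',tip.round(3),'perp',((tip-m)-u*((tip-m)@u)).round(4))
for c,X in(('side',m),('side',tip),('top',tip)): print(c,proj(c,X).round(1))
a=snap('side');i=bot.camera_info('wrist');snap('wrist')
for n in('peg_long_tip','tall_tumbler','tall_in'):
    for c in('side','wrist'):print(n,c,[(np.round([x['at'][1]*560,x['at'][0]*420],1),round(x['score'],2)) for x in bot.mark_of(n,c)[:3]])
print('exp wrist mouth',projw(m,i),'bottom',projw(m+.125*u,i),proj('side',m+.125*u))
E
```

```text
[ 0.59535206 -0.13462811  0.3093326 ] [-0.50869333  0.66086706 -1.91459904]
u [-0.494 -0.07   0.867] mouth [ 0.632 -0.129  0.244]
tip [ 0.645 -0.13   0.212] perp [-0.0039 -0.0027 -0.0024]
side [339.1 190.6]
side [343.4 201.4]
top [336.1 171.2]
peg_long_tip side [(array([342.6, 197.6]), 0.87), (array([327.9, 351.4]), 0.67), (array([414.2, 307.8]), 0.21)]
peg_long_tip wrist []
tall_tumbler side [(array([337.7, 192.4]), 0.88), (array([279.9, 189.8]), 0.64)]
tall_tumbler wrist [(array([284.5, 222.1]), 0.87)]
tall_in side [(array([307. , 249.1]), 0.75), (array([318.1, 156.5]), 0.68)]
tall_in wrist [(array([276.5, 333.4]), 0.58)]
exp wrist mouth [282.24620026 222.36440386] bottom [282.95626165 334.95520525] [318.14305929 154.17809395]
```

Everything agrees within about 5 mm. I slide the tall tumbler down.

Call:
{"name": "servo_tool", "arguments": {
  "series": [
    [0.03,0,-0.1,0,0,0,1],
    [0.09,0.005,-0.2,0,0,0,1],
    [0.15,0.013,-0.3,0,0,0,1],
    [0.207,0.02,-0.4,0,0,0,1],
    [0.264,0.028,-0.5,0,0,0,1],
    [0.32,0.036,-0.6,0,0,0,1],
    [0.378,0.044,-0.7,0,0,0,1],
    [0.425,0.05,-0.78,0,0,0,1],
    [0.425,0.05,-0.78,0,0,0,1]
  ]
}}

```text
time: 25.8
tool_pos: [0.6545, -0.1292, 0.1897]
tcp_rot: [-0.177, 2.617, 0.049]
wrist_force: [-0.4, 0.5, -1.7]
width: 0.713
grip_force: 44.8
```

Call:
{"name": "servo_tool", "arguments": {
  "series": [
    [0.03,0.004,-0.05,0,0,0,1],
    [0.055,0.007,-0.095,0,0,0,1],
    [0.055,0.007,-0.095,0,0,0,1]
  ]
}}

```text
time: 26.1
tool_pos: [0.6635, -0.1283, 0.1771]
tcp_rot: [-0.178, 2.614, 0.048]
wrist_force: [-0.9, 0.4, -1.0]
width: 0.715
grip_force: 44.8
```

Call:
{"name": "servo_tool", "arguments": {
  "series": [
    [0.015,0.002,-0.025,0,0,0,1],
    [0.03,0.004,-0.05,0,0,0,1],
    [0.03,0.004,-0.05,0,0,0,1]
  ]
}}

```text
time: 26.4
tool_pos: [0.6681, -0.1277, 0.1698]
tcp_rot: [-0.178, 2.614, 0.048]
wrist_force: [0.0, -0.6, -2.3]
width: 0.714
grip_force: 44.8
```

Call:
{"name": "servo_tool", "arguments": {
  "series": [
    [0.01,0.001,-0.017,0,0,0,1],
    [0.01,0.001,-0.017,0,0,0,1]
  ]
}}

```text
time: 26.6
tool_pos: [0.6698, -0.1278, 0.1684]
tcp_rot: [-0.178, 2.613, 0.047]
wrist_force: [-3.9, 0.2, 1.8]
width: 0.717
grip_force: 45.2
```

Contact comes at the expected depth. I release and retreat.

Call:
{"name": "servo_tool", "arguments": {
  "series": [
    [0,0,0,0,0,0,0.6],
    [0,0,0,0,0,0,0],
    [0,0,0,0,0,0,0],
    [0,0,0,0,0,0,0],
    [-0.06,-0.008,0.1,0,0,0,0],
    [-0.15,-0.02,0.26,0,0,0,0],
    [-0.3,-0.04,0.52,0,0,0,0],
    [-0.5,-0.065,0.87,0,0,0,0],
    [-0.8,-0.065,0.87,0,0,0,0],
    [-1,-0.065,0.87,0,0,0,0],
    [-1,-0.065,0.87,0,0,0,0]
  ]
}}

```text
time: 27.7
tool_pos: [0.5174, -0.1375, 0.2993]
tcp_rot: [-0.177, 2.612, 0.045]
wrist_force: [-0.2, 0.1, 0.4]
width: 0.998
grip_force: 0.0
```

```bash
python3 - <<'E'
from h import *
snap('side');snap('top')
u=np.array([-.4954,-.0676,.866])
for nm,O,L,H in(('tall',np.array([.7182,-.1197,.085]),.147,.125),('short',np.array([.6972,.039,.085]),.112,.09)):
    for n,X in((nm+'_in',O+u*L),(nm+'_tumbler',O+u*.022)):
        for c in('side','top'):print(n,c,'exp',proj(c,X).round(1),[(np.round([x['at'][1]*560,x['at'][0]*420],1).tolist(),round(x['score'],2)) for x in bot.mark_of(n,c)[:4]])
for c in('side','top'):
    print(c,'can',[(np.round([x['at'][1]*560,x['at'][0]*420],1).tolist(),round(x['score'],2)) for x in bot.mark_of('can_middle',c)[:2]],proj(c,[.4826,-.3245,.043]).round(1))
E
```

```text
tall_in side exp [343.4 201.4] [([339.5, 203.7], 0.72), ([247.9, 208.4], 0.2)]
tall_in top exp [336.1 171.2] [([335.0, 169.5], 0.71), ([191.5, 167.4], 0.52)]
tall_tumbler side exp [360.3 230.2] [([353.2, 233.4], 0.82)]
tall_tumbler top exp [327.8 155.6] [([326.9, 161.2], 0.85)]
short_in side exp [306.7 182.7] [([195.6, 226.8], 0.92), ([301.9, 185.2], 0.63), ([177.2, 181.5], 0.55)]
short_in top exp [274.1 175.2] [([270.8, 176.0], 0.91), ([245.3, 276.6], 0.63), ([159.2, 272.8], 0.61)]
short_tumbler side exp [319.7 202.6] [([183.9, 210.0], 0.83), ([199.2, 257.0], 0.74), ([314.5, 206.9], 0.58), ([329.0, 354.9], 0.32)]
short_tumbler top exp [272.5 163.7] [([167.0, 270.1], 0.95), ([247.8, 273.9], 0.82), ([271.6, 171.4], 0.77)]
side can [([324.9, 342.2], 0.88), ([356.1, 234.3], 0.31)] [325.7 339.2]
top can [([395.9, 235.2], 0.6)] [395.6 233.2]
```

Both tumblers hang within tolerance. The inner bottoms are a few mm from the tips and the mouths sag at most about 20 mm. The can is in the crate, so I hand in.

```bash
python3 -c "
from workcell import bot
print(bot.finish_job())"
```

```text
the job is handed in; nothing more can be done
None
```

I handed the job in at about 28 s. The can is in the crate, the tray is pushed home against its stop, and both tumblers are hanging released on their own pegs. My last measurements were within the limits, but the hand-in reported no verdict.

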